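# Shut and lock the toy bin's lid with its quarter-turn catch

### The job

Shut the toy bin: push its raised lid down with the fingertips until it lies flat on the box, then set the closed fingertips in the slot of the round catch in the lid and turn it clockwise (seen from above) until it comes to its stop, so that the lid is locked, and take the hand away. Only push and turn: do not lift the lid any further and do not pick anything up. Leave the toys and the lamp's switch as they are.

Things in the scene. Friction and masses are not known exactly. Their poses are not given: they have to be found in the camera images.
- bin: The toy bin: a fixed plywood box, 220 mm deep (its x), 300 mm wide (its y), walls 110 mm high and 12 mm thick. Origin at the middle of its underside, on the bench; x points from the front (nearest the robot) to the hinged far side. It holds a few blocks.
- lid (a joint): Opening angle of the bin's lid, rad: 0 shut, flat on the walls and firmly stopped; starts at 0.2 to 0.5. White board 220 x 300 x 16 mm, about 0.6 kg with the catch, hinged on the far side so that its front edge stands up; when shut its top face is 126 mm above the bench. Friction hinges hold it at any angle; 2 to 5 N down near its front edge moves it.
- lid_hinge (a point): Middle of the hinge line, 110 mm above the bench; it stays in place. Its frame turns with the lid: x from front edge to hinge (front edge at x = -220 mm), y along the hinge line, z out of the top face, which lies at z = 16 mm. In it the catch's axis is at x = -155 mm, y = 0. Beyond 60 mm either side of the axis the lid is plain board, good to push on.
- lid_front (a point): Middle of the lid's front edge, on its top face; axes as lid_hinge. It is 220 mm from the hinge line and 65 mm from the catch's axis.
- catch (a joint): Angle of the quarter-turn catch, rad: 0 open (slot along the front edge), growing clockwise seen from above, 1.571 locked, at a hard stop (slot square to the front edge). Starts at 0 to 0.4, stays where it is left; turns with 0.12 N m (5 N at 25 mm). Its tongue swings beneath a keeper in the box front, and hits it if the lid stands over about 5 mm up.
- catch_slot (a point): Centre of the catch, on its axis, 1 mm above the lid's top face: a flat grey plastic disc 92 mm across, let into the lid, with a straight slot through its middle, 34 mm wide, 76 mm long, 16 mm deep from this point, with a black floor. Turns with the catch: y along the slot, z up out of the lid. A white pip marks the slot's -y end: to the robot's right when open, to the front when locked.
- toggle (a joint): The night lamp's little steel toggle, 20 mm long, on a white in-line switch box beside the lamp on the left: 0 leaning to the robot, as it starts, 0.7 thrown away from it. Leave it.
- helicopter: Blue plastic toy helicopter, 170 mm long, 95 mm high, loose, right of the bin. Origin at the middle of its underside. Bystander.
- abacus: Upright wooden abacus frame with beads, 210 mm wide, 50 mm deep, 148 mm high, loose, left of the bin, its width along the bin's side. Origin at the middle of its underside. Bystander.
- globe: Glass snow-globe shell on a dark wooden foot, 84 mm across, 96 mm high, loose, left of the bin's front corner. Origin at the middle of its underside. Bystander.
- shovel: Orange plastic toy shovel lying flat, 220 mm long, 24 mm high, loose, in front of the bin. Origin at its middle on the underside. Bystander.
- car: Wooden toy car, 100 mm long, 58 mm wide, 54 mm high, loose, in front of the bin's right corner. Origin at the middle of its underside. Bystander.
- stacker: Wooden ring stacker, 90 mm across, 111 mm high, loose, right of the bin. Origin at the middle of its underside. Bystander.

How it is judged (in metres and radians):
On the way, in this order (a step that is already met when the one before it is completed fails the run):
1. the lid is pushed down onto the box (the cam can draw in the last few mm) while the catch is still open (value of joint lid below 0.035 rad and value of joint catch below 0.6 rad), for 0.2 s.
2. the catch is turned to its stop with the lid down (value of joint lid below 0.015 rad and value of joint catch above 1.48 rad), for 0.2 s.
At the end, for the whole second after the job is handed in: The lid is shut (within 0.015 rad, under 4 mm at its front edge), the catch stands within 5 degrees of its locked stop, both at rest; no toy has shifted more than 30 mm and the lamp's toggle is as it was (all of step 2 and velocity of joint catch between -0.05 and 0.05 rad/s and velocity of joint lid below 0.05 rad/s and value of joint toggle below 0.25 rad and distance of each of helicopter, abacus, globe, shovel, car, stacker from where it was at the start of the episode below 0.03 m); the robot touches nothing.
It fails at once if the bin or its lid is pushed with the arm or the gripper's body instead of the fingertips (over 5 N) (contact force between the arm and bin above 5 N).
It fails at once if the lid is lifted or swung further open (beyond 0.62 rad) (value of joint lid above 0.62 rad).
It fails at once if a toy is lifted, carried or pushed about (over 30 mm) or tipped over (distance of any of helicopter, abacus, globe, shovel, car, stacker from where it was at the start of the episode above 0.03 m or angle between any of helicopter, abacus, globe, shovel, car, stacker's own z axis and vertical above 0.5 rad).
It fails at once if the lamp's toggle is moved (value of joint toggle above 0.25 rad).
It also fails if it takes over 42 s, if anything falls off the work surface, if the arm or the gripper's body presses on something with over 40 N, if the wrist force passes 120 N, or if a joint passes its speed limit or range.

### The arm

A 6-joint arm with a two-finger parallel gripper is mounted at the origin on the work surface. World frame = base frame: x ahead of the robot, y to its left, z up, the work surface at z = 0. Lengths are in mm, angles in rad, forces in N, time in s.
With the tool pointing down it reaches from about 300 to 875 mm from the base axis. Payload 6.4 kg.
Tool frame: the origin (TCP) lies midway between the tips of the shut fingers; the grasp point (between the pads) lies 19 mm behind it (pinch_z is the distance from the TCP to the grasp point, in mm); z points along the fingers, y is the line along which they close (so a half turn about z gives the same grasp; the last joint's range is limited). The gripper opens to 88 mm and grips with 3 to 60 N. Pads are 18 mm wide; open, the fingers measure 123 mm over their backs; the gripper's body (75 mm by 187 mm) begins 45 mm behind the grasp point.
Start: joints at [-1.374, 0.181, 1.607, -0, 1.354, -0.206], TCP at [225.415, -528.989, 238.714] pointing down, gripper open.
Joint ranges: [-2.99, 2.99], [-0.89, 2.07], [0.3, 2.58], [-1.14, 4.28], [0, 2.63], [-3.12, 3.12]. Speed limits (rad/s): [2.57, 2.57, 3.01, 3.14, 3.14, 3.14].

### API

Orientations are given as a 3x3 rotation matrix whose columns are the frame's x, y, z axes.
In Python, from cell import get_state, get_image, camera_info, sign_off, pinch_z gives the robot as it stands. The module is installed in compiled form; this text tells all that it offers.
- The arm moves only by the tool arm_command, never from a script. Its argument "targets" is a list of rows, each an object of numbers: "x", "y", "z": the shift along the tool's x, y, z normalised to -1 to 1, where 1 is 0.3 m; "yaw": the turn about the tool's z normalised to -1 to 1, where 1 is pi/2 rad. In form: [{"x": .., "y": .., "z": .., "yaw": ..}, ...]. A call has 1 to 20 rows; each row is the pose to reach, as a shift and turn from the pose commanded when the call began, along the tool's axes at that moment; what a row does not reach only later rows make up. A row lasts 1/8 s, in which the tool goes at most 62.5 mm and 10.7 degrees, less where a joint would pass 70% of its speed; a pose out of reach is approached as far as the arm can. A call with a number of a shift or a turn outside -1 to 1 is refused whole. A call with a gripper value outside its range is refused whole. "fingers" is the gripper's target within -1 to 1 (fully open at 1, half-way at 0, shut at -1), set as the call begins (left out, the last holds). The fingers move at their own pace and stop on an object; "force" is the grip in N (left out, the last holds). Time passes only in rows, so rows that repeat a pose let the fingers close. It gives the time, the measured TCP pose, the force, the opening and the grip force at its end, in the units of the state.
- get_state(): the state, without advancing time (a new reading comes with each control period).
- get_image(name): name is "scene" or "top"; returns the picture (420x560x3 uint8, blue, green, red); there is no depth.
- camera_info(name): a dict with "mtx" (3x3 intrinsics, pixels), "R" (3x3) and "t" (3): a world point X has camera coordinates R X + t. Camera axes: x right, y down, z forward; pixel columns grow to the right and rows downward; lengths in mm; the calibration is good to about 2 mm. A picture is of the moment at which its call begins. camera_info takes no time and is no camera call.
- sign_off(): hands the job in; it is judged then, once.
The state is a dict: "time_s": time; "joints": joint angles; "joint_vel": joint speeds; "tau": joint torques, N m; "tcp_pos": TCP position; "tcp_rot": TCP orientation; "force": force on the tool from outside, world axes, zero at the start; "torque": the same for the moment, N m; "grip_width": finger opening in mm; "gripper_force": force on a finger pad.
Only numpy, scipy, OpenCV 4.12 (cv2) and the standard library are available. Lean on these libraries where they do the work, as an engineer would, in place of code of your own. Each camera call takes 0.05 s, during which the arm holds its last target. There are 200 camera calls.

## Working session

There is one attempt and no reset: what is moved stays moved. The work goes in short steps, Python scripts to look and compute and a tool call to move; the robot and the scene stay as the last step left them, time stands still between calls to the robot, and variables do not carry over. Pictures are saved under pics/ and viewed, at most 10 in all, crops included, and the job is handed in when it is done.

Besides the shell and the picture viewer there is one more tool, called after ">>>" as a command line: name --argument value ..., lists and objects as JSON in quotes. arm_command: Moves the arm, as the interface text tells. Its arguments: {"type":"object","properties":{"targets":{"type":"array","items":{"type":"object","properties":{"x":{"type":"number","minimum":-1,"maximum":1},"y":{"type":"number","minimum":-1,"maximum":1},"z":{"type":"number","minimum":-1,"maximum":1},"yaw":{"type":"number","minimum":-1,"maximum":1}}}},"fingers":{"type":"number"},"force":{"type":"number"}},"required":["targets"]}

```bash
mkdir -p pics
python3 - <<'E'
from cell import *
import cv2
for n in("scene","top"):
    cv2.imwrite(f"pics/{n}0.png",get_image(n)); c=camera_info(n); print(n,c["mtx"].tolist(),c["R"].round(4).tolist(),c["t"].round(1).tolist())
s=get_state(); print(s["tcp_pos"],s["tcp_rot"],s["time_s"],pinch_z)
E
```

```text
scene [[516.6429952644942, 0.0, 276.4624914912299], [0.0, 516.6429952644942, 210.77612494876988], [0.0, 0.0, 1.0]] [[-0.7554, 0.6553, -0.0011], [0.564, 0.6493, -0.5103], [-0.3336, -0.3861, -0.86]] [373.1, -292.6, 1645.0]
top [[521.9304440231687, 0.0, 285.3902500926646], [0.0, 521.9304440231687, 208.22117375816708], [0.0, 0.0, 1.0]] [[-0.0082, -1.0, -0.0032], [-0.9968, 0.0084, -0.0801], [0.0801, 0.0025, -0.9968]] [49.8, 570.9, 1497.3]
[ 225.31481065 -528.52472714  237.92489053] [[ 9.19958529e-01  3.92015576e-01 -3.04782970e-04]
 [ 3.92015583e-01 -9.19957402e-01  1.46996693e-03]
 [ 2.95862585e-04 -1.47178829e-03 -9.99998873e-01]] 0.1 18.700000000000003
```

View pics/scene0.png

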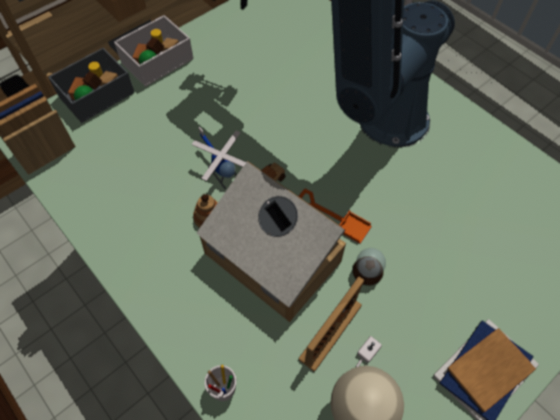

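View pics/top0.png

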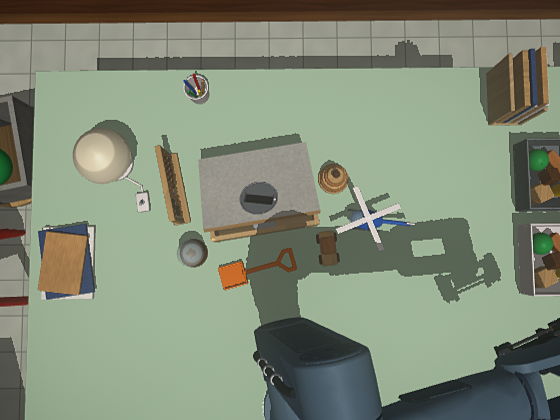

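The scene view shows the raised lid with corners near (243,168), (343,232), (288,303) and (202,232), and the catch near (278,215). In the top view the lid spans about (199,150) to (320,228), with the catch near (258,197). I'll enlarge both to read the corners.

Run:
```python
import cv2
a=cv2.imread("pics/scene0.png")[155:325,190:360]; b=cv2.imread("pics/top0.png")[130:250,185:335]
cv2.imwrite("pics/sc.png",cv2.convertScaleAbs(cv2.resize(a,None,fx=3.5,fy=3.5,interpolation=2),alpha=1.3)); cv2.imwrite("pics/tc.png",cv2.convertScaleAbs(cv2.resize(b,None,fx=5,fy=5,interpolation=2),alpha=1.3))
```

```text
(no output)
```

View pics/sc.png

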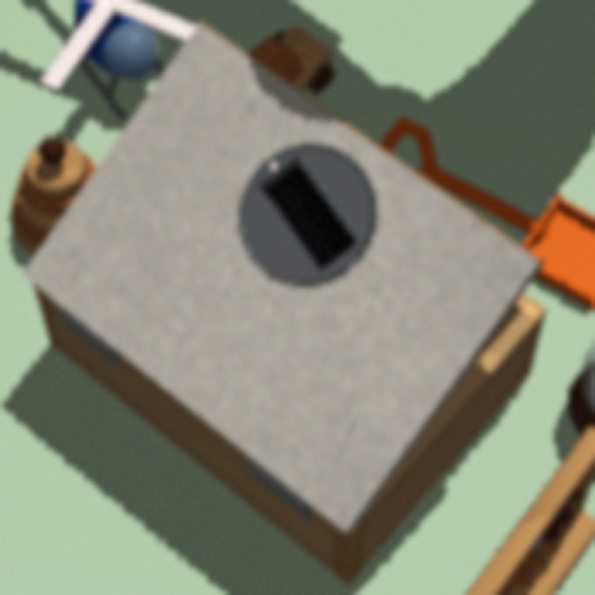

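View pics/tc.png

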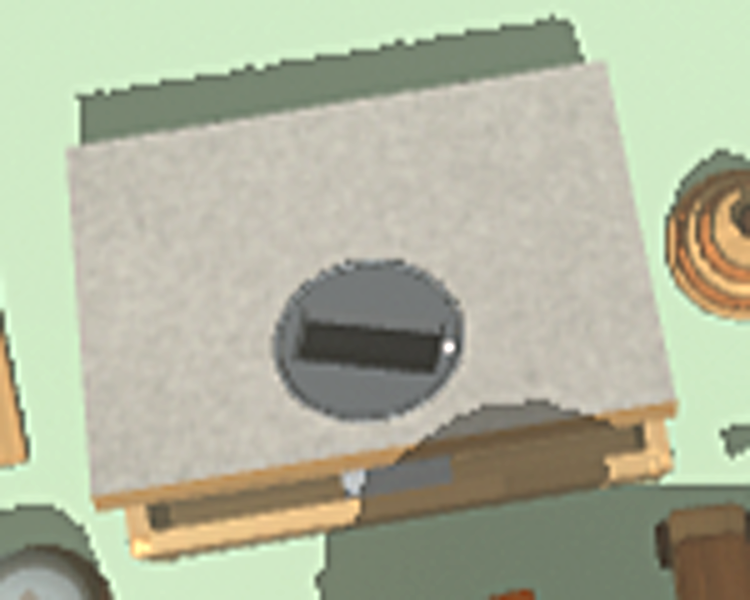

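Scene crop: lid corners at FR (203,23), FL (540,265), RL (348,530) and RR (28,272), disc at (308,215), pip at (275,167). Top crop: FR (676,403), FL (95,500), RL (67,148) and RR (606,63), disc at (369,340), pip at (449,347). I'll triangulate these and fit the lid.

```bash
cat > h.py <<'E'
import numpy as np, cv2
from cell import camera_info
C={n:camera_info(n) for n in("scene","top")}
def proj(n,X):
    c=C[n]; p=(np.asarray(X)@c["R"].T+c["t"])@c["mtx"].T; return p[:,:2]/p[:,2:]
def back(n,uv,z):
    c=C[n]; d=c["R"].T@np.linalg.solve(c["mtx"],[*uv,1]); o=-c["R"].T@c["t"]; return o+d*(z-o[2])/d[2]
def lidpts(p,L):
    hx,hy,hz,psi,th=p; a=np.array([np.cos(psi),np.sin(psi),0]); y=np.array([-a[1],a[0],0]); z0=np.array([0,0,1.])
    x=a*np.cos(th)-z0*np.sin(th); z=z0*np.cos(th)+a*np.sin(th)
    return np.array([hx,hy,hz])+np.asarray(L)@np.array([x,y,z])
E
python3 - <<'E'
from h import *
from scipy.optimize import least_squares
S=(np.array([[203,23],[540,265],[348,530],[28,272],[308,215],[275,167]])+.5)/3.5-.5+[190,155]
T=(np.array([[676,403],[95,500],[67,148],[606,63],[369,340],[449,347]])+.5)/5-.5+[185,130]
P=[C[n]["mtx"]@np.c_[C[n]["R"],C[n]["t"]] for n in("scene","top")]
X=cv2.triangulatePoints(*P,S.T,T.T); X=(X[:3]/X[3]).T; print(X.round(1))
L=[[-220,-150,16],[-220,150,16],[0,150,16],[0,-150,16],[-155,0,17]]
for fix in(1,0):
    g=lambda p:(lambda Q:np.r_[(proj("scene",Q)-S[:5]).ravel(),(proj("top",Q)-T[:5]).ravel(),(p[2]-110)*(10 if fix else 0)])(lidpts(p,L))
    r=least_squares(g,[600,0,110,0,.3]);print(r.x.round(3),np.abs(r.fun).max())
p=r.x
g2=lambda q:(lambda Q:np.r_[(proj("scene",Q)-S[5:]).ravel(),(proj("top",Q)-T[5:]).ravel()])(lidpts(p,[[-155-q[1]*np.sin(q[0]),-q[1]*np.cos(q[0])*1,17]]))
r=least_squares(g2,[0.2,40]);print("catch cw(+?)",r.x)
p0=p.copy();p0[4]=0;print("shut catch",lidpts(p0,[[-155,0,17],[-220,0,16]]).round(1),"now",lidpts(p,[[-155,0,17],[-220,100,16],[-220,-100,16]]).round(1))
E
```

```text
[[550.2 -43.  221.9]
 [504.  251.7 215.1]
 [699.6 282.3 127.9]
 [743.9 -12.6 127.1]
 [586.6 113.4 194.3]
 [581.6  72.2 201.1]]
[7.15768e+02 1.33098e+02 1.09999e+02 1.51000e-01 4.54000e-01] 0.8651111075201356
[7.15493e+02 1.32950e+02 1.09033e+02 1.51000e-01 4.57000e-01] 0.8405944096260214
catch cw(+?) [ 0.28149713 42.23749382]
shut catch [[562.3 109.6 126. ]
 [498.   99.8 125. ]] now [[585.4 113.1 192.7]
 [512.2 203.1 220.5]
 [542.4   5.4 220.5]]
```

>>> arm_command --targets '[{"x": 0,"y": 0,"z": -0.24,"yaw": -0.1},{"x": 0.87,"y": -0.62,"z": -0.24,"yaw": -1},{"x": 0.87,"y": -0.62,"z": -0.24,"yaw": -1},{"x": 0.87,"y": -0.62,"z": -0.24,"yaw": -1},{"x": 0.87,"y": -0.62,"z": -0.24,"yaw": -1},{"x": 0.87,"y": -0.62,"z": -0.24,"yaw": -1},{"x": 0.87,"y": -0.62,"z": -0.24,"yaw": -1},{"x": 0.87,"y": -0.62,"z": -0.24,"yaw": -1},{"x": 0.87,"y": -0.62,"z": -0.24,"yaw": -1},{"x": 0.87,"y": -0.62,"z": -0.24,"yaw": -1}]' --fingers -1 --force 30

```text
time_s: 1.35
tcp_pos: [392.5, -255.3, 310.4]
tcp_rot: [[-0.391, 0.92, -0.0], [0.92, 0.391, 0.0], [0.001, -0.0, -1.0]]
force: [-0.3, -0.1, -0.5]
grip_width: 0.6
gripper_force: 0.0
```

>>> arm_command --targets '[{"x": 0.618,"y": 0.873,"z": 0,"yaw": -0.66},{"x": 0.618,"y": 0.873,"z": 0,"yaw": -0.66},{"x": 0.618,"y": 0.873,"z": 0,"yaw": -0.66},{"x": 0.618,"y": 0.873,"z": 0,"yaw": -0.66},{"x": 0.618,"y": 0.873,"z": 0,"yaw": -0.66},{"x": 0.618,"y": 0.873,"z": 0,"yaw": -0.66},{"x": 0.618,"y": 0.873,"z": 0,"yaw": -0.66},{"x": 0.618,"y": 0.873,"z": 0,"yaw": -0.66},{"x": 0.618,"y": 0.873,"z": 0.12,"yaw": -0.66},{"x": 0.618,"y": 0.873,"z": 0.23,"yaw": -0.66},{"x": 0.618,"y": 0.873,"z": 0.23,"yaw": -0.66}]'

```text
time_s: 2.72
tcp_pos: [558.8, 16.8, 239.2]
tcp_rot: [[-0.991, 0.134, -0.005], [0.134, 0.991, 0.001], [0.006, 0.0, -1.0]]
force: [-1.0, 0.3, 0.7]
grip_width: 0.4
gripper_force: 0.0
```

>>> arm_command --targets '[{"z": 0.03},{"z": 0.06},{"z": 0.09},{"z": 0.12},{"z": 0.15},{"z": 0.18},{"z": 0.21},{"z": 0.24},{"z": 0.27},{"z": 0.3},{"z": 0.33},{"z": 0.35},{"z": 0.365},{"z": 0.375},{"z": 0.375},{"z": 0.375}]'

```text
invalid input
```

>>> arm_command --targets '[{"x": 0,"y": 0,"yaw": 0,"z": 0.03},{"x": 0,"y": 0,"yaw": 0,"z": 0.06},{"x": 0,"y": 0,"yaw": 0,"z": 0.09},{"x": 0,"y": 0,"yaw": 0,"z": 0.12},{"x": 0,"y": 0,"yaw": 0,"z": 0.15},{"x": 0,"y": 0,"yaw": 0,"z": 0.18},{"x": 0,"y": 0,"yaw": 0,"z": 0.21},{"x": 0,"y": 0,"yaw": 0,"z": 0.24},{"x": 0,"y": 0,"yaw": 0,"z": 0.27},{"x": 0,"y": 0,"yaw": 0,"z": 0.3},{"x": 0,"y": 0,"yaw": 0,"z": 0.33},{"x": 0,"y": 0,"yaw": 0,"z": 0.35},{"x": 0,"y": 0,"yaw": 0,"z": 0.365},{"x": 0,"y": 0,"yaw": 0,"z": 0.375},{"x": 0,"y": 0,"yaw": 0,"z": 0.375},{"x": 0,"y": 0,"yaw": 0,"z": 0.375}]'

```text
time_s: 4.72
tcp_pos: [561.2, 17.7, 129.3]
tcp_rot: [[-0.991, 0.131, 0.001], [0.131, 0.991, 0.0], [-0.001, 0.0, -1.0]]
force: [-0.1, -0.2, 0.1]
grip_width: 0.2
gripper_force: 0.0
```

>>> arm_command --targets '[{"x": 0,"y": 0,"yaw": 0,"z": 0.006},{"x": 0,"y": 0,"yaw": 0,"z": 0.012},{"x": 0,"y": 0,"yaw": 0,"z": 0.016},{"x": 0,"y": 0,"yaw": 0,"z": 0.016}]'

```text
time_s: 5.22
tcp_pos: [561.2, 17.6, 126.3]
tcp_rot: [[-0.991, 0.131, 0.001], [0.131, 0.991, -0.0], [-0.001, -0.0, -1.0]]
force: [-7.5, 0.9, 14.8]
grip_width: 0.2
gripper_force: 7.5
```

Run:
```python
from cell import *
import cv2
s=get_state(); print(s["tcp_pos"],s["force"])
a=get_image("scene");b=get_image("top")
cv2.imwrite("pics/s1.png",a);cv2.imwrite("pics/t1.png",b)
cv2.imwrite("pics/both1.png",cv2.convertScaleAbs(cv2.hconcat([cv2.resize(a[155:325,190:360],(400,400)),cv2.resize(b[120:270,185:335],(400,400))]),alpha=1.3))
```

```text
[561.19592111  17.62465135 126.34355573] [-7.46766533  0.90783075 14.82150823]
```

View pics/both1.png

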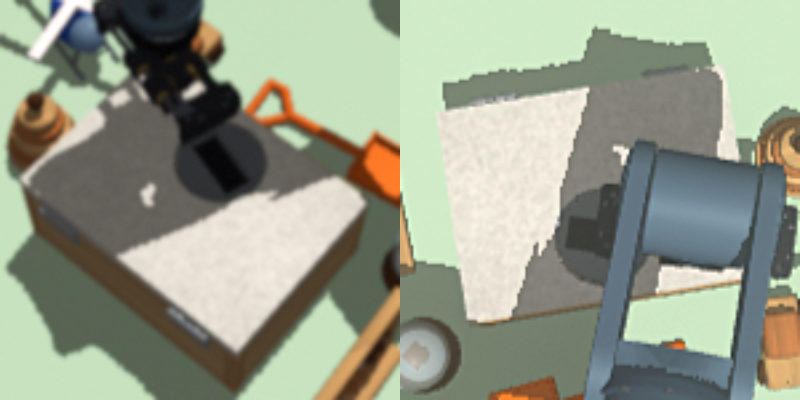

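The lid is flat: the TCP reads z = 126.3 with 15 N of reaction. In the scene half the disc centre is at about (221,160), and the slot runs from about (205,143) to (236,190). I'll check the disc position against the fit and work out the move.

Run:
```python
from h import *
f=400/170
q=lambda u,v:[(u+.5)/f-.5+190,(v+.5)/f-.5+155]
print("disc",back("scene",q(221,160),127)," model 562.3 109.6")
import cv2
a=cv2.imread("pics/s1.png"); g=cv2.cvtColor(a,6)
m=(g<22).astype(np.uint8); n,l,st,c=cv2.connectedComponentsWithStats(m)
for i in range(1,n):
    if st[i,4]>60 and 260<c[i][0]<310 and 190<c[i][1]<260:
        r=cv2.minAreaRect(np.argwhere(l==i)[:,::-1].astype(np.float32)); print(st[i],c[i],r,[back("scene",p,111).round(1) for p in cv2.boxPoints(r)])
R=np.array([[-.991,.131],[.131,.991]])
print("move tool xy /0.3m",R.T@(np.array([562.3,109.6])-[561.2,17.6])/300)
cv2.imwrite("pics/s1z.png",cv2.convertScaleAbs(cv2.resize(a[200:260,250:320],None,fx=8,fy=8,interpolation=2),alpha=2.5))
```

```text
disc [563.19049989 107.702569   127.        ]  model 562.3 109.6
[273 213  22  24 257] [283.42023346 224.54863813] ((283.280029296875, 224.54000854492188), (24.799999237060547, 10.59999942779541), 53.13010025024414) [array([570.9,  69.8, 111. ]), array([541.9,  69.8, 111. ]), array([551.9, 138.6, 111. ]), array([580.2, 138.2, 111. ])]
move tool xy /0.3m [0.03653967 0.304387  ]
```

View pics/s1z.png

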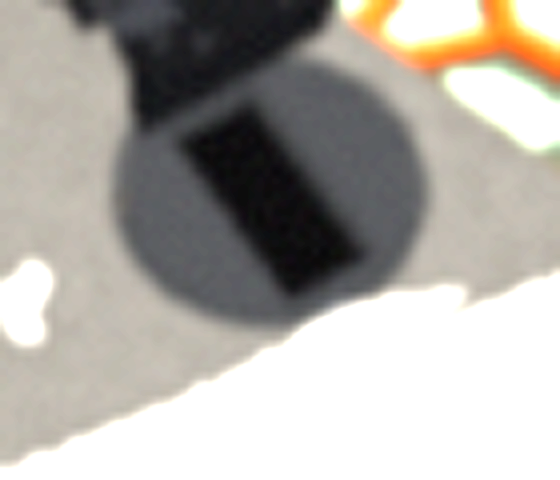

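The slot direction is about 1.43 rad and its centre about (562,109), both agreeing with the fit. Next: lift, shift over the slot and insert.

>>> arm_command --targets '[{"x": 0,"y": 0,"yaw": 0,"z": -0.05},{"x": 0,"y": 0,"yaw": 0,"z": -0.08},{"x": 0.02,"y": 0.15,"yaw": 0,"z": -0.08},{"x": 0.036,"y": 0.303,"yaw": 0,"z": -0.08},{"x": 0.036,"y": 0.303,"yaw": 0,"z": -0.08},{"x": 0.036,"y": 0.303,"yaw": 0,"z": -0.08},{"x": 0.036,"y": 0.303,"yaw": 0,"z": -0.05},{"x": 0.036,"y": 0.303,"yaw": 0,"z": -0.02},{"x": 0.036,"y": 0.303,"yaw": 0,"z": 0},{"x": 0.036,"y": 0.303,"yaw": 0,"z": 0.015},{"x": 0.036,"y": 0.303,"yaw": 0,"z": 0.025},{"x": 0.036,"y": 0.303,"yaw": 0,"z": 0.025}]'

```text
time_s: 6.82
tcp_pos: [562.0, 109.2, 116.7]
tcp_rot: [[-0.991, 0.131, -0.0], [0.131, 0.991, -0.0], [0.0, -0.0, -1.0]]
force: [-0.2, 0.5, 0.5]
grip_width: 0.5
gripper_force: 0.0
```

>>> arm_command --targets '[{"x": 0,"y": 0,"z": 0,"yaw": 0.07},{"x": 0,"y": 0,"z": 0,"yaw": 0.14},{"x": 0,"y": 0,"z": 0,"yaw": 0.21},{"x": 0,"y": 0,"z": 0,"yaw": 0.28},{"x": 0,"y": 0,"z": 0,"yaw": 0.35},{"x": 0,"y": 0,"z": 0,"yaw": 0.42},{"x": 0,"y": 0,"z": 0,"yaw": 0.49},{"x": 0,"y": 0,"z": 0,"yaw": 0.56},{"x": 0,"y": 0,"z": 0,"yaw": 0.63},{"x": 0,"y": 0,"z": 0,"yaw": 0.7},{"x": 0,"y": 0,"z": 0,"yaw": 0.77},{"x": 0,"y": 0,"z": 0,"yaw": 0.84},{"x": 0,"y": 0,"z": 0,"yaw": 0.9},{"x": 0,"y": 0,"z": 0,"yaw": 0.9}]'

```text
time_s: 8.57
tcp_pos: [562.9, 109.0, 117.6]
tcp_rot: [[-0.027, 1.0, 0.002], [1.0, 0.027, -0.0], [-0.0, 0.002, -1.0]]
force: [1.9, -0.1, 0.6]
grip_width: 0.2
gripper_force: 0.9
```

Run:
```python
from cell import *
s=get_state(); print(s["torque"],s["joints"],s["force"])
```

```text
[-0.18582878 -0.34729572 -0.00296544] [-1.54721890e-02  3.12660248e-01  1.70932962e+00 -2.63270590e-04
  1.11770872e+00 -4.19996152e-02] [ 1.93792939 -0.06780512  0.63129481]
```

>>> arm_command --targets '[{"x": 0,"y": 0,"z": 0,"yaw": 0.05},{"x": 0,"y": 0,"z": 0,"yaw": 0.1},{"x": 0,"y": 0,"z": 0,"yaw": 0.14},{"x": 0,"y": 0,"z": 0,"yaw": 0.18},{"x": 0,"y": 0,"z": 0,"yaw": 0.21},{"x": 0,"y": 0,"z": 0,"yaw": 0.24},{"x": 0,"y": 0,"z": 0,"yaw": 0.24}]'

```text
time_s: 9.45
tcp_pos: [562.8, 108.8, 117.4]
tcp_rot: [[0.342, 0.94, 0.002], [0.94, -0.342, -0.001], [0.0, 0.002, -1.0]]
force: [3.2, -1.5, 0.5]
grip_width: 0.1
gripper_force: 1.6
```

Run:
```python
from cell import *
import cv2
s=get_state(); print(s["torque"],s["joints"],s["force"])
a=get_image("scene");cv2.imwrite("pics/s2.png",a)
cv2.imwrite("pics/s2z.png",cv2.convertScaleAbs(cv2.resize(a[180:260,230:330],None,fx=7,fy=7,interpolation=2),alpha=2.2))
```

```text
[-0.49381611 -0.50398098  0.01535125] [-1.56320203e-02  3.12965417e-01  1.70946548e+00 -6.67903580e-04
  1.11742260e+00  3.33671950e-01] [ 3.2472857  -1.52347551  0.53425885]
```

View pics/s2z.png

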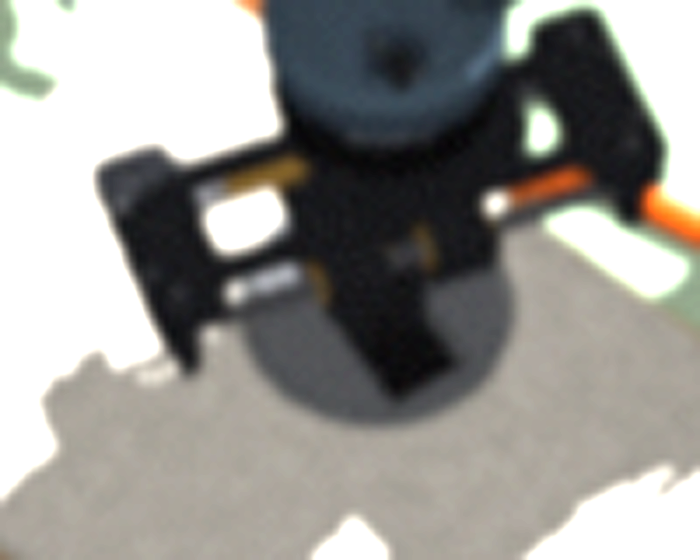

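The slot still lies at its old angle (black end at (430,375) in the crop), so the shut fingertips spun freely in it. They are narrower than the slot and can't turn it on their axis. I'll turn back, set them at the slot's left end and sweep an arc about the catch axis, which gives a lever arm.

>>> arm_command --targets '[{"x": 0,"y": 0,"z": 0,"yaw": -0.11},{"x": 0,"y": 0,"z": 0,"yaw": -0.22},{"x": 0,"y": 0,"z": 0,"yaw": -0.33},{"x": 0,"y": 0,"z": 0,"yaw": -0.44},{"x": 0,"y": 0,"z": 0,"yaw": -0.55},{"x": 0,"y": 0,"z": 0,"yaw": -0.66},{"x": 0,"y": 0,"z": 0,"yaw": -0.77},{"x": 0,"y": 0,"z": 0,"yaw": -0.88},{"x": 0,"y": 0,"z": 0,"yaw": -1},{"x": 0,"y": 0,"z": 0,"yaw": -1}]'

```text
time_s: 10.75
tcp_pos: [561.5, 109.6, 116.7]
tcp_rot: [[-0.939, 0.344, -0.001], [0.344, 0.939, 0.001], [0.001, 0.0, -1.0]]
force: [-0.4, 0.7, 0.0]
grip_width: 0.8
gripper_force: 0.0
```

Run:
```python
from cell import *
import numpy as np
s=get_state(); R=s["tcp_rot"];p=s["tcp_pos"];print(p,s["force"]); w0=np.arctan2(R[1,1],R[0,1]);print(w0)
c=np.array([562.4,109.3])
for r in (20,):
  for a in np.arange(1.43,-0.51,-0.1):
    d=c+r*np.array([np.cos(a),np.sin(a)])-p[:2]; t=R[:2,:2].T@d/300
    print(round(a,2),t.round(3),"yaw",round((w0-max(a,.15))/(np.pi/2),2))
```

```text
[561.51988178 109.59078972 116.69034181] [-0.39969722  0.67393486  0.04898414]
1.2195568819574292
1.43 [0.011 0.065] yaw -0.13
1.33 [0.004 0.066] yaw -0.07
1.23 [-0.002  0.067] yaw -0.01
1.13 [-0.009  0.066] yaw 0.06
1.03 [-0.016  0.066] yaw 0.12
0.93 [-0.022  0.064] yaw 0.18
0.83 [-0.028  0.062] yaw 0.25
0.73 [-0.034  0.059] yaw 0.31
0.63 [-0.04   0.056] yaw 0.38
0.53 [-0.046  0.052] yaw 0.44
0.43 [-0.05   0.047] yaw 0.5
0.33 [-0.055  0.042] yaw 0.57
0.23 [-0.059  0.037] yaw 0.63
0.13 [-0.062  0.031] yaw 0.68
0.03 [-0.065  0.025] yaw 0.68
-0.07 [-0.067  0.019] yaw 0.68
-0.17 [-0.069  0.012] yaw 0.68
-0.27 [-0.07   0.006] yaw 0.68
-0.37 [-0.07  -0.001] yaw 0.68
-0.47 [-0.069 -0.008] yaw 0.68
```

>>> arm_command --targets '[{"x": 0.011,"y": 0.065,"z": 0,"yaw": -0.1},{"x": 0.004,"y": 0.066,"z": 0,"yaw": -0.13},{"x": -0.002,"y": 0.067,"z": 0,"yaw": -0.13},{"x": -0.009,"y": 0.066,"z": 0,"yaw": -0.13},{"x": -0.016,"y": 0.066,"z": 0,"yaw": -0.07},{"x": -0.022,"y": 0.064,"z": 0,"yaw": -0.01},{"x": -0.028,"y": 0.062,"z": 0,"yaw": 0.06},{"x": -0.034,"y": 0.059,"z": 0,"yaw": 0.12},{"x": -0.04,"y": 0.056,"z": 0,"yaw": 0.18},{"x": -0.046,"y": 0.052,"z": 0,"yaw": 0.25},{"x": -0.05,"y": 0.047,"z": 0,"yaw": 0.31},{"x": -0.055,"y": 0.042,"z": 0,"yaw": 0.38},{"x": -0.059,"y": 0.037,"z": 0,"yaw": 0.44},{"x": -0.062,"y": 0.031,"z": 0,"yaw": 0.5},{"x": -0.065,"y": 0.025,"z": 0,"yaw": 0.57},{"x": -0.067,"y": 0.019,"z": 0,"yaw": 0.63},{"x": -0.067,"y": 0.019,"z": 0,"yaw": 0.68}]'

```text
time_s: 12.88
tcp_pos: [582.7, 108.3, 116.8]
tcp_rot: [[-0.146, 0.989, -0.0], [0.989, 0.146, 0.002], [0.002, -0.0, -1.0]]
force: [0.2, 4.2, -0.7]
grip_width: 0.5
gripper_force: 1.8
```

Run:
```python
from cell import *
import cv2
a=get_image("scene");cv2.imwrite("pics/s3.png",a)
cv2.imwrite("pics/s3z.png",cv2.convertScaleAbs(cv2.resize(a[180:260,230:330],None,fx=7,fy=7,interpolation=2),alpha=2.2))
```

```text
(no output)
```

View pics/s3z.png

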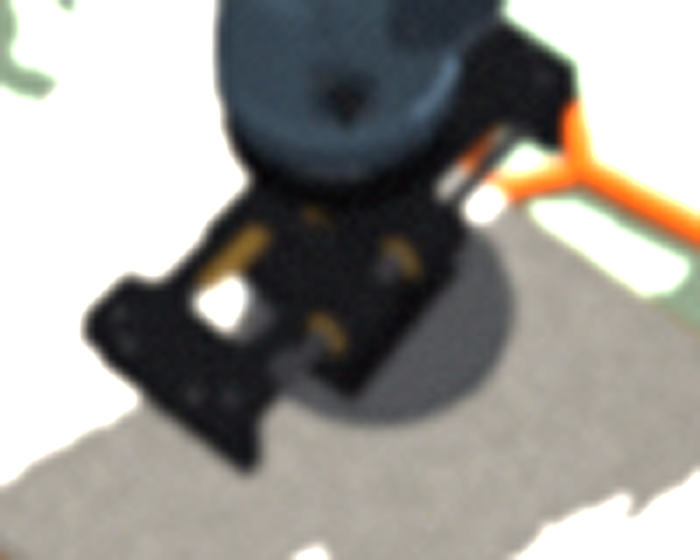

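The slot has followed the fingertips and is now near the locked direction, with about 4 N on the wall. Continuing to the stop.

>>> arm_command --targets '[{"x": -0.007,"y": -0.002,"z": 0,"yaw": 0},{"x": -0.014,"y": -0.005,"z": 0,"yaw": 0},{"x": -0.02,"y": -0.008,"z": 0,"yaw": 0},{"x": -0.026,"y": -0.012,"z": 0,"yaw": 0},{"x": -0.026,"y": -0.012,"z": 0,"yaw": 0}]'

```text
time_s: 13.55
tcp_pos: [581.6, 105.3, 117.0]
tcp_rot: [[-0.152, 0.988, 0.004], [0.988, 0.152, 0.01], [0.01, 0.006, -1.0]]
force: [8.5, 26.6, -6.3]
grip_width: 0.4
gripper_force: 12.5
```

26 N with little further motion means the stop is reached. I'll ease off and withdraw.

>>> arm_command --targets '[{"x": 0.012,"y": 0.006,"z": 0,"yaw": 0},{"x": 0.035,"y": 0.006,"z": 0,"yaw": 0},{"x": 0.035,"y": 0.006,"z": -0.03,"yaw": 0},{"x": 0.035,"y": 0.006,"z": -0.1,"yaw": 0},{"x": 0.035,"y": 0.006,"z": -0.25,"yaw": 0},{"x": 0.035,"y": 0.006,"z": -0.45,"yaw": 0},{"x": 0,"y": -0.2,"z": -0.6,"yaw": 0},{"x": -0.2,"y": -0.4,"z": -0.7,"yaw": 0},{"x": -0.4,"y": -0.5,"z": -0.7,"yaw": 0},{"x": -0.6,"y": -0.5,"z": -0.7,"yaw": 0},{"x": -0.8,"y": -0.5,"z": -0.7,"yaw": 0},{"x": -1,"y": -0.5,"z": -0.7,"yaw": 0},{"x": -1,"y": -0.5,"z": -0.7,"yaw": 0},{"x": -1,"y": -0.5,"z": -0.7,"yaw": 0}]'

```text
time_s: 15.3
tcp_pos: [476.8, -222.3, 327.2]
tcp_rot: [[-0.147, 0.989, -0.0], [0.989, 0.147, -0.001], [-0.001, -0.0, -1.0]]
force: [0.2, 0.7, -0.2]
grip_width: 0.1
gripper_force: 0.0
```

Run:
```python
from cell import *
from h import *
s=get_state(); print(s["time_s"],s["tcp_pos"],s["force"])
a=get_image("scene");b=get_image("top");cv2.imwrite("pics/s4.png",a);cv2.imwrite("pics/t4.png",b)
cv2.imwrite("pics/both4.png",cv2.convertScaleAbs(cv2.hconcat([cv2.resize(a[150:350,170:370],(400,400)),cv2.resize(b[100:300,180:380],(400,400))]),alpha=1.3))
for n,im in(("scene",a),("top",b)):
    u=proj(n,[[562.4,109.3,119]])[0]; g=cv2.cvtColor(im,6); l,c=cv2.connectedComponents((g<30).astype(np.uint8)); k=c[int(u[1]),int(u[0])]
    r=cv2.minAreaRect(np.argwhere(c==k)[:,::-1].astype(np.float32)); q=np.array([back(n,p,111)[:2] for p in cv2.boxPoints(r)])
    print(n,k,r,[np.arctan2(*(q[i+1]-q[i])[::-1]).round(3) for i in range(3)],[np.linalg.norm(q[i+1]-q[i]).round() for i in range(3)])
```

```text
15.3 [ 476.84340067 -222.2512583   327.24788326] [ 0.20063321  0.66579747 -0.24268419]
scene 33 ((283.2500305175781, 223.25001525878906), (9.192387580871582, 25.45584487915039), 45.0) [np.float64(-3.003), np.float64(1.559), np.float64(0.131)] [np.float64(71.0), np.float64(26.0), np.float64(70.0)]
top 0 ((279.5, 209.5), (419.0, 559.0), 90.0) [np.float64(-1.581), np.float64(3.092), np.float64(1.564)] [np.float64(1585.0), np.float64(1153.0), np.float64(1486.0)]
```

View pics/both4.png

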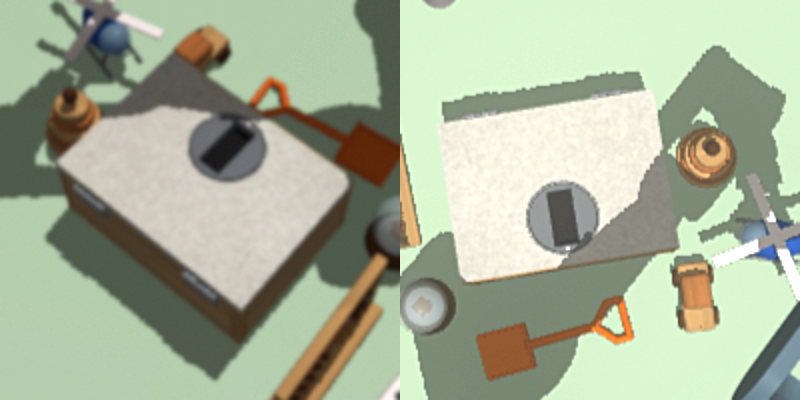

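The lid is flat, the slot is square to the front edge (angle about 0.135 rad, against 0.151 expected at the stop), and the pip is at the front (566,248). The toys look undisturbed, so I'm handing in.

```bash
python3 -c "from cell import *; print(sign_off())"
```

```text
the job is handed in; nothing more can be done
None
```

The lid is pushed shut, the catch is turned clockwise to its stop, the hand is clear and the toys look undisturbed in the last pictures; the job was handed in at about 15 s, and sign-off gave no verdict.

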